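# Change the card in the test console and run its self-test

## Robot

A 6-joint arm with a two-finger parallel gripper is mounted at the origin on a cart in front of the work surface, level with it; the furniture and walls round the work are solid. World frame = base frame: x ahead of the robot, y to its left, z up, the work surface at z = 0. Lengths are in mm, angles in rad, forces in N, time in s.
With the tool pointing down it reaches from about 350 to 775 mm from the base axis. Payload 7.3 kg.
Tool frame: the origin (TCP) lies midway between the tips of the shut fingers; the grasp point (between the pads) lies 19 mm behind it; z points along the fingers, y is the line along which they close (so a half turn about z gives the same grasp; the last joint's range is limited). The gripper opens to 92 mm and grips with 3 to 60 N. Pads are 19 mm wide; open, the fingers measure 130 mm over their backs; the gripper's body (75 mm by 190 mm) begins 47 mm behind the grasp point.
Start: joints at [-0.854, 0.342, 1.524, -0, 1.275, -0.146], TCP at [398.851, -341.413, 226.741] pointing down, gripper open.
Joint ranges: [-2.53, 2.53], [-0.77, 2.02], [0.04, 2.7], [-1, 4.14], [0.28, 2.66], [-3.11, 3.11]. Speed limits (rad/s): [2.57, 2.57, 3.14, 3.14, 3.14, 3.14].

## Interface

Orientations are given as [roll, pitch, yaw] about the fixed x, y, z axes, in that order (R = Rz(yaw) Ry(pitch) Rx(roll)).
In Python, from plant import * gives the robot as it stands.
- The arm moves only by the tool step_arm, never from a script. Its argument "deltas" is one flat list of numbers, 5 for each row, row after row: the shift along the world's x, y, z in mm, then the turn about the world's z in degrees, then the finger opening in mm, from 0 to 91.8. In form: [tx, ty, tz, turn, gripper, tx, ty, tz, turn, gripper, ...]. A call has exactly 10 rows; each row shifts and turns the commanded pose from where the row before left it; what a row does not reach is not made up. A row lasts 1/8 s, in which the tool goes at most 62.5 mm and 10.7 degrees, less where a joint would pass 70% of its speed; a pose out of reach is approached as far as the arm can. A call is refused whole if a number of a shift passes 62.5 or a number of a turn 10.7, either way. A call with a gripper value outside its range is refused whole. The fingers move at their own pace and stop on an object; the grip force is fixed at half the most. Time passes only in rows, so rows that do not move let the fingers close, or fill a call up. It gives the time, the measured TCP pose, the force, the opening and the grip force at its end, in the units of the state.
- get_obs(): the state, without advancing time (a new reading comes with each control period).
- capture(name): name is "scene" or "top" or "wrist"; returns the picture (400x640x3 uint8, red, green, blue); there is no depth.
- camera_params(name): a dict with "mtx" (3x3 intrinsics, pixels), "rvec" (rotation vector, rad) and "tvec" (3), from world to camera coordinates, as OpenCV has them. Camera axes: x right, y down, z forward; pixel columns grow to the right and rows downward; lengths in mm; the calibration is good to about 2 mm. The wrist camera is an equidistant fisheye: a pixel r from the principal point sees the ray r / f radians off the axis. A picture is of the moment at which its call begins: read the wrist's pose just before it. camera_params takes no time and is no camera call; for the wrist camera it gives the pose at the moment of the call.
- close_job(): hands the job in; it is judged then, once.
The state is a dict: "time": time; "joint_positions": joint angles; "dq": joint speeds; "tau": joint torques, N m; "tool_pos": TCP position; "tcp_rot": TCP orientation; "contact_force": force on the tool from outside, world axes, zero at the start; "moment": the same for the moment, N m; "grip_width": finger opening in mm; "finger_force": force on a finger pad.
Only numpy, scipy, OpenCV 4.12 (cv2) and the standard library are available. Lean on these libraries where they do the work, as an engineer would, in place of code of your own. Each camera call takes 0.05 s, during which the arm holds its last target. There are 200 camera calls.

## Task

Draw the tall adapter card out of the test console's sloping slot and slide it down into the empty middle slot of the card rack; then slide the shorter self-test card, the one with the narrow grip, from the rack fully home in the console's slot, and only then push the console's test button fully in and let it spring back. Leave the other adapter card standing in its rack slot, and do not upset or shove aside the small things around.

Things in the scene. Friction and masses are not known exactly. Their poses are not given: they have to be found in the camera images.
- console: Test console, fixed: grey desk box with black ends, 150 mm deep (x), 112 wide (y), 86 high (z), its face sloping up away from the robot at 25 degrees from a front edge 32 mm high. Origin: centre of its underside; x points away from the robot. Place and yaw vary; console and rack may change sides.
- card_socket: Card slot in the console's face. Origin: centre of the mouth, on the face, 71 mm above the worktop. z points straight out of the slot, 25 degrees from vertical, leaning towards the robot; y runs along the slot (level), x up the face. Slot 8 mm wide (x), 68 long (y), 35 deep: a card that is home has its foot at z = -35 mm. 4 mm lead-in bevel at the mouth.
- test_button (a joint): Spring push button on the console's sloping face, below the slot: 0 = out, 0.006 m = fully in; it moves straight into the face (along -z of card_socket) and springs back; about 5 N holds it fully in.
- test_button_top (a point): Centre of the test button's top: grey cap 22 mm across in a black round collar 38 mm across, 22 mm out of the face; fully in, the cap still stands 4 mm proud of the collar. It lies 58 mm down the face from the slot and 26 mm to the right (-y).
- card_rack: Fixed card rack 118 x 84 mm, 50 high: base plate 8 mm thick, two black rails with upright grooves, open at the top. Origin: centre of its underside. Three slots along its y, at x = -43, 0, +43 mm: 7 mm wide (x), 68 long (y), 42 deep, 4 mm lead-in at the top. The middle one is empty at the start; self-test card and spare adapter stand in the outer two, in either order.
- rack_slot_0 (a point): Centre of the floor of the rack slot at x = -43 mm, 8 mm above the worktop.
- rack_slot_1 (a point): Centre of the floor of the middle rack slot (x = 0), 8 mm above the worktop.
- rack_slot_2 (a point): Centre of the floor of the rack slot at x = +43 mm, 8 mm above the worktop.
- adapter_card: Adapter card, loose, home in the console's slot at the start: green circuit plate with metal side rails, 64 mm wide (y), 5 thick (x); at its top a ribbed black grip 56 mm wide, 12 thick, 24 tall. 104 mm tall in all, about 60 g. Origin: centre of its lower edge; z up through the grip. Fits a slot either way round.
- selftest_card: Self-test card, loose, in an outer slot of the rack: as the adapter card but 90 mm tall in all, and its grip, 12 mm thick and 24 mm tall, is only 28 mm wide. Origin: centre of its lower edge; z up through the grip. It fits a slot either way round.
- spare_adapter: Second adapter card, the same as the first (104 mm tall, grip 56 mm wide), in the other outer slot of the rack; it stays there. Origin: centre of its lower edge.
- flux_bottle: Bystander: loose bottle with a thin spout, 42 mm across, 125 mm tall, standing nearer to the robot than the rack and console. Origin: centre of its underside.
- relay: Bystander: loose blue relay block 20 x 28 x 16 mm, standing on the flat top of the console behind the slot. Origin: centre of its underside.
- solder_spool: Bystander: loose spool, 60 mm across, 31 mm high, at the front edge. Origin: centre of its underside.
- side_cutters: Bystander: loose cutters lying at the front edge, 156 x 43 x 12 mm. Origin: centre of the underside.
- coax_adapter: Bystander: loose round adapter 28 x 16 x 16 mm lying in front of the rack. Origin: centre of the underside.

How it is judged:
By the outcome, as a careful person would: the job done as asked, in the order asked, and still so for the second after the job is handed in, with the robot touching nothing.
It also fails if it takes over 56 s, if anything falls off the work surface, if the arm or the gripper's body presses on something with over 40 N, if the wrist force passes 120 N, or if a joint passes its speed limit or range.

## Working session

There is one attempt and no reset: what is moved stays moved. The work goes in short steps, Python scripts to look and compute and a tool call to move; the robot and the scene stay as the last step left them, time stands still between calls to the robot, and variables do not carry over. Pictures are saved under pics/ and viewed, at most 10 in all, crops included, and the job is handed in when it is done.

Besides the shell and the picture viewer there is one more tool, called after "Request:" as name(argument=value, ...) on one line, values as JSON. step_arm: Moves the arm, as the interface text tells. Its arguments: {"type":"object","properties":{"deltas":{"type":"array","items":{"type":"number"}}},"required":["deltas"]}

```bash
ls; mkdir -p pics; python3 - <<'E'
from plant import *
import cv2
print(get_obs())
for n in ("scene","top"):
    cv2.imwrite(f"pics/{n}0.png",cv2.resize(capture(n)[:,:,::-1],(800,500),interpolation=cv2.INTER_CUBIC))
    print(n,camera_params(n))
E
```

```text
pics
{'time': 0.0, 'joint_positions': array([-8.53998079e-01,  3.42737284e-01,  1.52502759e+00,  3.24399318e-05,
        1.27542976e+00, -1.46014916e-01]), 'dq': array([ 0.00050477,  0.00042342, -0.00140199, -0.00167446,  0.00048024,
       -0.00028517]), 'tau': array([ 1.12688598e-03, -4.31235838e+01, -2.44218153e+01,  7.20997900e-02,
        5.60419599e-02, -1.21643584e-04]), 'tool_pos': array([ 398.56578552, -341.06982991,  226.03373538]), 'tcp_rot': array([-3.14001223e+00, -2.63772557e-04,  8.62803487e-01]), 'contact_force': array([ 0.6389431 , -0.31483325,  0.34266671]), 'moment': array([ 0.00742711, -0.00279945,  0.00868563]), 'finger_force': 0.0, 'grip_width': 91.78576106570814}
scene {'mtx': array([[467.06206372,   0.        , 320.25954868],
       [  0.        , 467.06206372, 205.20952855],
       [  0.        ,   0.        ,   1.        ]]), 'rvec': array([ 1.74135887,  1.23023162, -0.78633548]), 'tvec': array([   5.43055945, -175.68301402, 1379.23301869])}
top {'mtx': array([[390.54063334,   0.        , 315.57517071],
       [  0.        , 390.54063334, 191.12967375],
       [  0.        ,   0.        ,   1.        ]]), 'rvec': array([ 2.20763085, -2.17129534,  0.03075831]), 'tvec': array([-195.6927807 ,  519.46330307,  909.40881981])}
```

View pics/scene0.png

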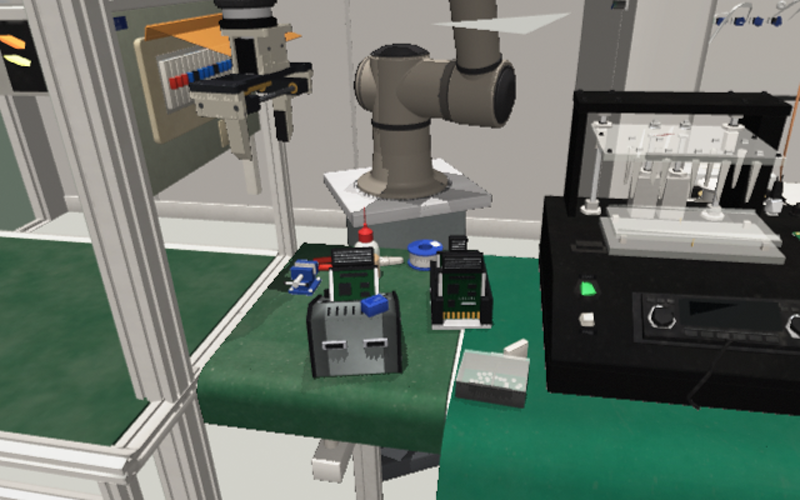

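View pics/top0.png

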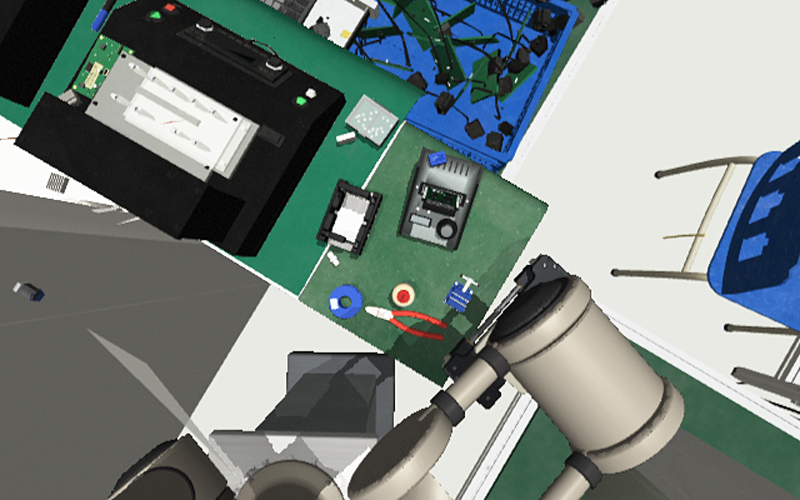

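```bash
python3 - <<'E'
from plant import *
import cv2
for n,(x,y,w,h) in {"top":(250,110,140,105),"scene":(240,190,160,120)}.items():
    c=capture(n)[y:y+h,x:x+w,::-1]
    c=cv2.resize(c,(w*5,h*5),interpolation=cv2.INTER_CUBIC)
    cv2.imwrite(f"pics/{n}1.png",c)
E
```

```text
(no output)
```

View pics/top1.png

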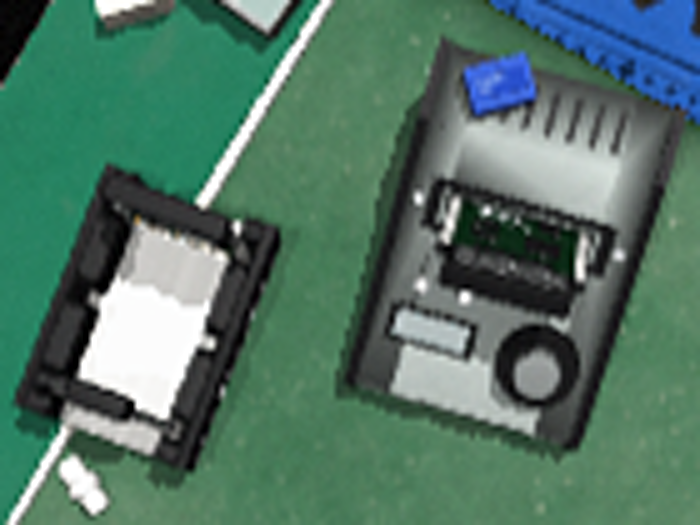

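View pics/scene1.png

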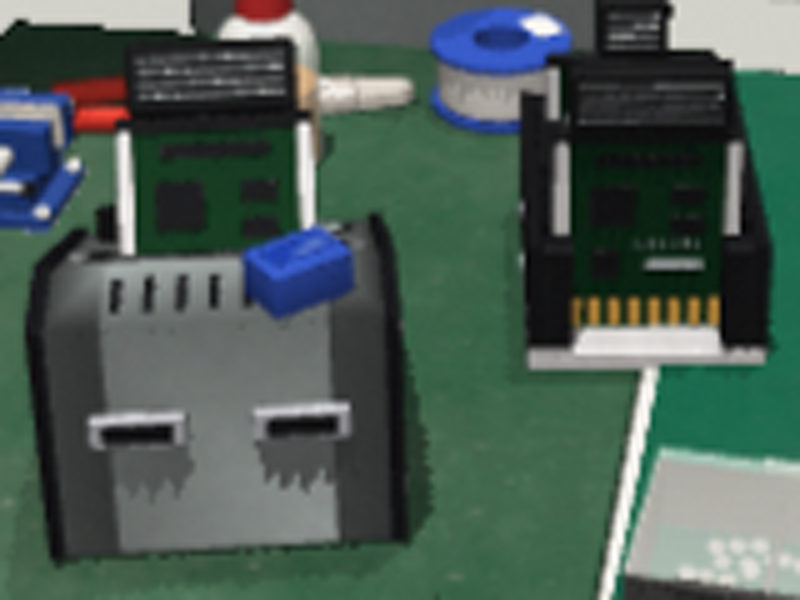

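```bash
cat > h.py <<'E'
import numpy as np, cv2
from scipy.optimize import least_squares
from plant import *
C={n:camera_params(n) for n in("scene","top")}
def proj(cam,P):
    c=C[cam] if isinstance(cam,str) else cam
    return cv2.projectPoints(np.array(P,float).reshape(-1,3),c['rvec'],c['tvec'],c['mtx'],None)[0][:,0]
def projw(c,P):  # fisheye equidistant
    return cv2.fisheye.projectPoints(np.array(P,float).reshape(-1,1,3),c['rvec'],c['tvec'],c['mtx'],np.zeros(4))[0][:,0]
t=np.radians(25); c25,s25=np.cos(t),np.sin(t)
# socket in console frame: face passes front edge (-75,32), slope 25deg
xs=-75+(71-32)/np.tan(t)
def sock(p): # socket frame -> console frame
    x,y,z=p; return [xs+x*c25-z*s25, y, 71+x*s25+z*c25]
def world(q,P):
    P=np.atleast_2d(P); c,s=np.cos(q[2]),np.sin(q[2])
    return np.c_[q[0]+c*P[:,0]-s*P[:,1], q[1]+s*P[:,0]+c*P[:,1], P[:,2]+(q[3] if len(q)>3 else 0)]
E
cat > fit.py <<'E'
from h import *
T=lambda u,v:np.array([250+u/5,110+v/5]); S=lambda u,v:np.array([240+u/5,190+v/5])
con=[("top",(75,56,86),T(445,38)),("top",(75,-56,86),T(683,112)),("top",(-75,56,32),T(346,385)),("top",(-75,-56,32),T(575,452)),
("top",sock((-58,-26,22)),T(542,378)),
("scene",(75,-56,0),S(57,562)),("scene",(75,56,0),S(408,542)),
("scene",sock((6,-28,69)),S(127,50)),("scene",sock((6,28,69)),S(293,40)),("scene",sock((6,-28,45)),S(130,115)),("scene",sock((6,28,45)),S(297,110))]
rack=[("top",(59,42,50),T(110,168)),("top",(59,-42,50),T(280,232)),("top",(-59,42,50),T(22,402)),("top",(-59,-42,50),T(190,468)),
("scene",(59,-42,0),S(530,368)),("scene",(59,42,0),S(768,358)),
("scene",(49,-28,112),S(572,80)),("scene",(49,28,112),S(732,72)),("scene",(49,-28,88),S(572,135)),("scene",(49,28,88),S(735,130)),
("scene",(-37,-14,98),S(600,5)),("scene",(-37,14,98),S(668,5))]
for n,D,g in(("console",con,(520,-100,0,0)),("rack",rack,(500,60,0,0))):
    f=lambda q:np.concatenate([(proj(c,world(q,p))[0]-uv) for c,p,uv in D])
    r=least_squares(f,g,loss="soft_l1")
    print(n,r.x.round(3)); print(f(r.x).reshape(-1,2).round(1).tolist())
    if n=="console": print("socket",world(r.x,[sock((0,0,0))]),"gripmid",world(r.x,[sock((0,0,57))]),"button",world(r.x,[sock((-58,-26,22))]))
    else: print(world(r.x,[(-43,0,8),(0,0,8),(43,0,8)]))
E
python3 fit.py
```

```text
console [ 591.267 -267.639 -132.208   -1.838]
[[-1.8, 1.1], [0.2, 0.1], [-0.6, -0.8], [0.5, -0.9], [-1.6, 0.3], [-0.7, 0.3], [0.2, 0.1], [-1.1, -0.9], [0.4, -0.6], [-0.9, 0.9], [0.3, 0.1]]
socket [[ 599.61022425 -269.86865987   69.16202232]] gripmid [[ 576.337765   -263.64900004  120.82156618]] button [[ 533.13134019 -279.01441525   64.58893445]]
rack [ 560.396 -103.998 -496.701   -1.257]
[[-1.5, -1.1], [-0.8, -1.5], [-1.8, 0.9], [-0.6, 0.3], [-0.4, 0.7], [-0.2, 1.9], [-0.6, -1.2], [0.9, -0.3], [-0.8, 0.4], [-0.3, 0.8], [-1.6, -0.4], [-0.0, -0.7]]
[[ 519.7002712   -90.10970382    6.74252888]
 [ 560.39579583 -103.99762215    6.74252888]
 [ 601.09132045 -117.88554049    6.74252888]]
```

```bash
python3 - <<'E'
from h import *
o=get_obs(); c=camera_params("wrist")
R=cv2.Rodrigues(c['rvec'])[0]; pos=-R.T@c['tvec']
from scipy.spatial.transform import Rotation as Ro
Rt=Ro.from_euler('xyz',o['tcp_rot']).as_matrix()
print(c['mtx'],"cam in tool",Rt.T@(pos-o['tool_pos']),"axis in tool",(Rt.T@R.T).round(3))
E
```

```text
[[309.70691629   0.         322.65761215]
 [  0.         309.70691629 203.61524188]
 [  0.           0.           1.        ]] cam in tool [  65.41856359   -0.39378025 -158.76991931] axis in tool [[-0.    -0.97  -0.245]
 [ 1.     0.    -0.001]
 [ 0.001 -0.245  0.97 ]]
```

Request:
step_arm(deltas=[20,10,0,-10,91.8,20,10,0,-10,91.8,20,10,0,-10,91.8,20,10,0,-10,91.8,20,10,0,-10,91.8,20,10,0,-10,91.8,10,10,0,-4.4,91.8,0,0,0,0,91.8,0,0,0,0,91.8,0,0,0,0,91.8])

```text
time: 1.45
tool_pos: [528.4, -271.9, 226.8]
tcp_rot: [3.141, 0.0, -0.261]
contact_force: [0.2, -0.6, -0.3]
grip_width: 92.0
finger_force: 0.0
```

```bash
cat > w.py <<'E'
from h import *
import sys,json
def shot(name):
    c=camera_params("wrist"); im=capture("wrist")
    np.savez(f"pics/{name}.npz",**c); cv2.imwrite(f"pics/{name}.png",cv2.resize(im[:,:,::-1],(800,500),interpolation=cv2.INTER_CUBIC))
    cv2.imwrite(f"pics/{name}_raw.png",im[:,:,::-1])
shot(sys.argv[1])
E
python3 w.py w1
```

```text
(no output)
```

View pics/w1.png

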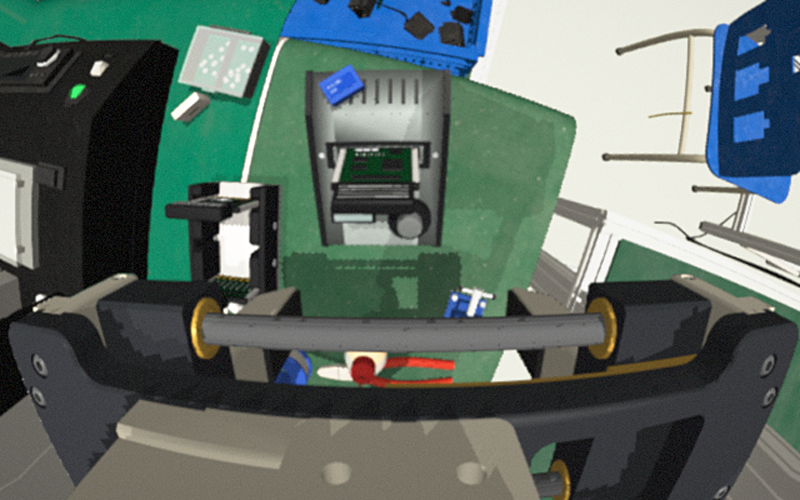

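```bash
python3 -c "
import cv2
c=cv2.imread('pics/w1_raw.png')[45:200,145:365]
cv2.imwrite('pics/w1c.png',cv2.resize(c,None,fx=3.6,fy=3.6,interpolation=cv2.INTER_CUBIC))"
```

```text
(no output)
```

View pics/w1c.png

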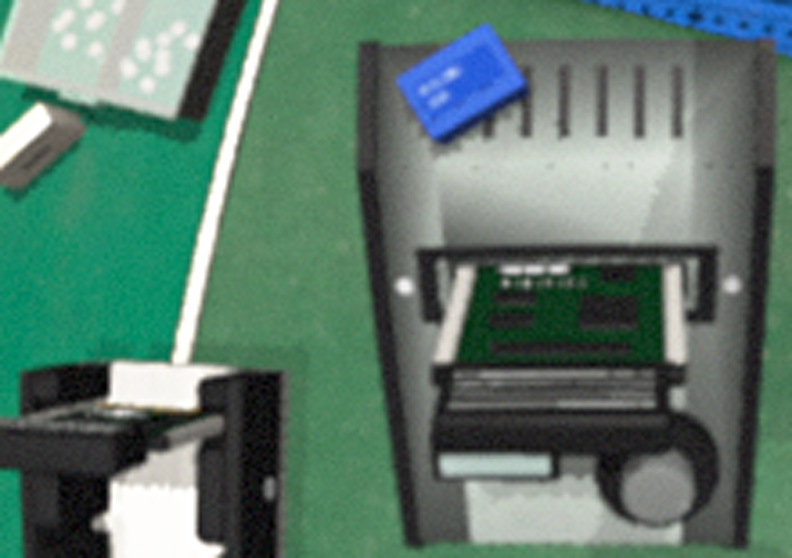

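```bash
cat > e.py <<'E'
s=open('fit.py').read()
s=s.replace("for n,D,g","""W=lambda u,v:np.array([145+u/3.6,45+v/3.6])
w1=dict(np.load('pics/w1.npz'))
con+=[("w",(75,56,86),W(360,43)),("w",(75,-56,86),W(775,38)),("w",(-75,56,32),W(408,543)),("w",(-75,-56,32),W(748,543)),("w",sock((-58,-26,22)),W(657,490)),("w",sock((6,28,69)),W(435,412)),("w",sock((6,-28,69)),W(668,412))]
rack+=[("w",(59,-42,50),W(285,372)),("w",(59,42,50),W(22,372))]
pj=lambda c,P: projw(w1,P) if c=='w' else proj(c,P)
for n,D,g""").replace("proj(c,world(q,p))[0]-uv)","pj(c,world(q,p))[0]-uv)*(2 if c=='w' else 1)").replace("520,-100,0,0","590,-268,-.26,0").replace("500,60,0,0","560,-104,-.33,0")
open('fit2.py','w').write(s)
E
python3 e.py; python3 fit2.py
```

```text
console [ 5.91635e+02 -2.67638e+02 -2.65000e-01 -1.08600e+00]
[[-1.6, 0.8], [0.4, 0.0], [-0.7, -1.1], [0.4, -1.0], [-1.7, 0.2], [-0.9, 0.0], [0.1, -0.0], [-1.0, -1.3], [0.5, -0.9], [-0.9, 0.5], [0.4, -0.1], [0.1, 3.8], [-0.5, 2.9], [-0.0, -0.5], [-0.1, 0.0], [0.8, 3.2], [-4.6, -14.5], [3.2, -15.2]]
socket [[ 599.96906981 -269.90029188   69.9142949 ]] gripmid [[ 576.72120064 -263.58934053  121.57383876]] button [[ 533.45480264 -278.78506141   65.34120703]]
rack [ 5.60071e+02 -1.05107e+02 -3.24000e-01 -1.80100e+00]
[[-1.2, -0.8], [-0.4, -1.4], [-1.2, 1.2], [0.1, 0.4], [-0.9, 1.1], [-0.8, 2.1], [-1.2, -0.9], [0.3, 0.0], [-1.3, 0.8], [-0.8, 1.1], [-2.3, -0.1], [-0.8, -0.4], [-21.3, 0.8], [-0.2, -0.7]]
[[ 519.3064188   -91.42334698    6.19883021]
 [ 560.07117709 -105.10671213    6.19883021]
 [ 600.83593537 -118.79007728    6.19883021]]
```

```bash
cat > p.py <<'E'
from h import *
w1=dict(np.load('pics/w1.npz'))
qc=(591.6,-267.6,-.265,-1.1); qr=(560.3,-104.5,-.327,-1.5)
im=cv2.imread('pics/w1c.png')
def dr(q,P,col):
    for a,b in P:
        u=(projw(w1,world(q,[a,b]))-[145,45])*3.6
        cv2.line(im,*[tuple(int(v) for v in x) for x in u.round()],col,1)
def box(f,x0,x1,y0,y1,z0,z1):
    E=[]
    for a in range(8):
        for k in range(3):
            if not a>>k&1:
                g=lambda i:f(((x0,x1)[i&1],(y0,y1)[i>>1&1],(z0,z1)[i>>2&1])); E.append((g(a),g(a|1<<k)))
    return E
I=lambda p:p
dr(qc,box(sock,-6,6,-28,28,45,69),(0,0,255)); dr(qc,box(sock,-4,4,-34,34,0,.1),(0,255,255)); dr(qc,box(I,-75,75,-56,56,0,.1),(255,0,0))
dr(qc,box(sock,-2.5,2.5,-32,32,-0,45),(255,0,255))
dr(qr,box(I,-59,59,-42,42,0,50),(0,255,255)); dr(qr,box(I,37,49,-28,28,88,112),(0,0,255)); dr(qr,box(I,-49,-37,-14,14,74,98),(0,0,255))
cv2.imwrite('pics/w1o.png',im)
E
python3 p.py
```

```text
(no output)
```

View pics/w1o.png

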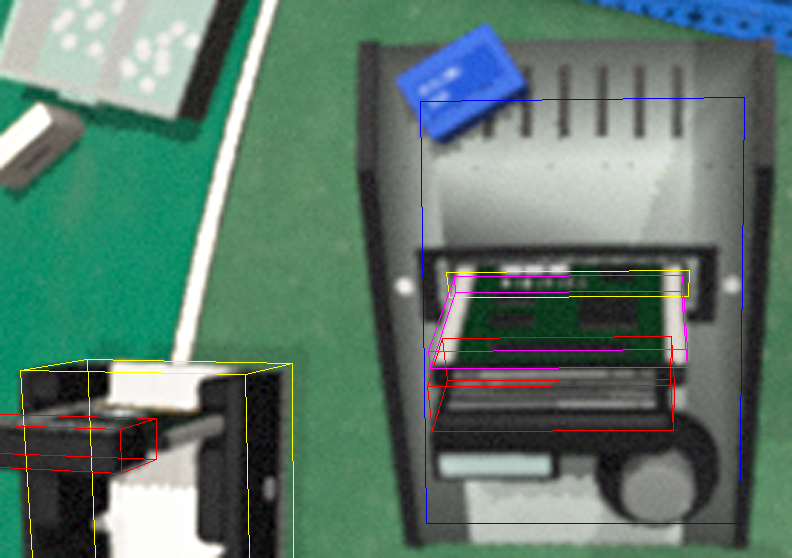

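Request:
step_arm(deltas=[22,4.5,-5,0,91.8,21,4.5,-20,0,91.8,0,0,-30,0,91.8,0,0,-30,0,91.8,0,0,-20,0,91.8,0,0,-10,0,91.8,0,0,0,0,91.8,0,0,0,0,50,0,0,0,0,50,0,0,0,0,50])

```text
time: 2.75
tool_pos: [572.1, -262.5, 112.3]
tcp_rot: [3.141, -0.001, -0.261]
contact_force: [-0.0, -0.7, -0.7]
grip_width: 66.2
finger_force: 0.0
```

Request:
step_arm(deltas=[0,0,0,0,40,0,0,0,0,40,0,0,0,0,40,0,0,0,0,40,0,0,0,0,40,0,0,0,0,40,0,0,1,0,40,0,0,1,0,40,0,0,0,0,40,0,0,0,0,40])

```text
time: 4.0
tool_pos: [571.7, -262.3, 113.5]
tcp_rot: [-3.142, 0.001, -0.261]
contact_force: [-0.6, 0.1, -0.6]
grip_width: 55.6
finger_force: 30.0
```

```bash
python3 w.py w2; python3 - <<'E'
import cv2
from plant import *
a=cv2.imread('pics/w2_raw.png')[70:230,200:440]
b=capture("scene")[180:310,240:400,::-1]
cv2.imwrite('pics/v2.png',cv2.hconcat([cv2.resize(a,(400,267),interpolation=cv2.INTER_CUBIC),cv2.resize(b,(329,267),interpolation=cv2.INTER_CUBIC)]))
E
```

```text
(no output)
```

View pics/v2.png

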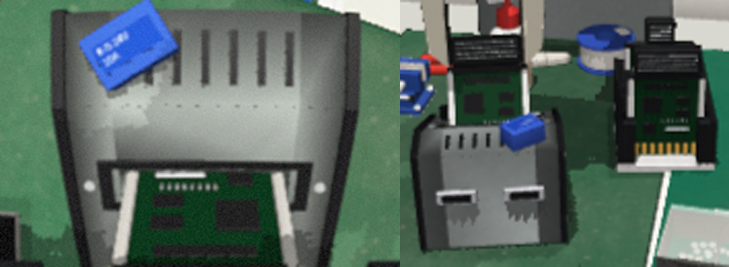

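Request:
step_arm(deltas=[-1,0.3,2.3,0,40,-2,0.5,4.5,0,40,-2,0.6,4.5,0,40,-2,0.5,4.5,0,40,-2,0.6,4.5,0,40,-2,0.5,4.5,0,40,0,0,0,0,40,0,0,0,0,40,0,0,0,0,40,0,0,0,0,40])

```text
time: 5.35
tool_pos: [560.8, -259.4, 138.4]
tcp_rot: [3.142, 0.0, -0.261]
contact_force: [-2.3, 1.1, -0.3]
grip_width: 55.5
finger_force: 30.0
```

Request:
step_arm(deltas=[5.6,-1.5,2.5,0,40,5.8,-1.6,2.1,0,40,5.9,-1.6,1.8,0,40,6,-1.6,1.4,0,40,6.1,-1.7,1,0,40,6.2,-1.7,0.6,0,40,4.6,-1.3,0.1,0,40,0,0,0,0,40,0,0,0,0,40,0,0,0,0,40])

```text
time: 6.6
tool_pos: [601.2, -270.5, 148.0]
tcp_rot: [3.141, -0.0, -0.261]
contact_force: [-0.9, -0.3, -2.1]
grip_width: 55.4
finger_force: 30.0
```

```bash
python3 - <<'E'
import cv2
from plant import *
a=capture("wrist")[60:260,160:480,::-1]
b=capture("scene")[150:310,240:400,::-1]
cv2.imwrite('pics/v3.png',cv2.hconcat([cv2.resize(a,(420,262),interpolation=cv2.INTER_CUBIC),cv2.resize(b,(262,262),interpolation=cv2.INTER_CUBIC)]))
E
```

```text
(no output)
```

View pics/v3.png

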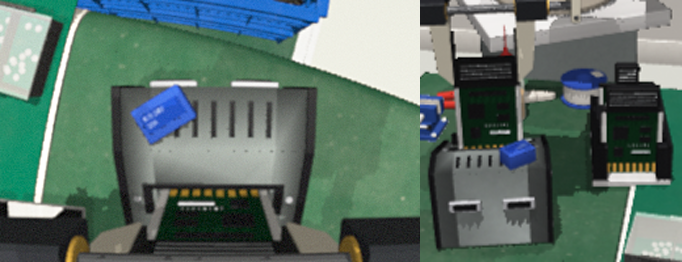

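```bash
cat >> h.py <<'E'
def ray(c,uv,z):
    p=cv2.fisheye.undistortPoints(np.array(uv,float).reshape(1,1,2),c['mtx'],np.zeros(4))[0,0]
    R=cv2.Rodrigues(c['rvec'])[0]; o=-R.T@np.ravel(c['tvec']); d=R.T@[p[0],p[1],1]
    return o+d*(z-o[2])/d[2]
E
python3 - <<'E'
from h import *
c=camera_params("wrist"); o=get_obs(); print(o['tool_pos'],o['contact_force'],o['moment'])
k=200/262
for uv in [(160+172*320/420,60+192*k),(160+262*320/420,60+192*k)]:
    print([ray(c,uv,z).round(1) for z in(66,72)])
E
```

```text
[ 601.09624094 -270.45644001  148.03147984] [-0.92211508  0.95655837 -1.09106567] [ 0.11663227  0.37450726 -0.03393844]
[array([ 609.4, -246.1,   66. ]), array([ 610.8, -247.1,   72. ])]
[array([ 595.1, -299.5,   66. ]), array([ 596.8, -299.2,   72. ])]
```

Request:
step_arm(deltas=[0,0,6,0,40,-1,0,16,0,40,0,0,20,0,40,0,0,20,0,40,-8,30,0,-1,40,-8,34,0,-1,40,-8,34,0,-1,40,-8,34,0,-0.7,40,-8,34,0,0,40,0,0,0,0,40])

```text
time: 7.95
tool_pos: [560.3, -102.5, 212.0]
tcp_rot: [-3.141, -0.003, -0.323]
contact_force: [0.4, -0.1, -0.6]
grip_width: 55.5
finger_force: 30.0
```

```bash
python3 - <<'E'
from h import *
o=get_obs(); print(o['tool_pos'],o['tcp_rot'],o['contact_force'])
c=camera_params("wrist"); im=capture("wrist")[:,:,::-1].copy()
np.savez('pics/w4.npz',**c); cv2.imwrite('pics/w4_raw.png',im)
s=capture("scene")[:,:,::-1]; cv2.imwrite('pics/s4_raw.png',s)
k=4
a=cv2.resize(im[110:260,220:420],None,fx=k,fy=k,interpolation=cv2.INTER_CUBIC)
qr=(560.3,-104.5,-.327,-1.5)
for x0 in(-43,0,43):
    for P,col in(([(x0,-34,50),(x0,34,50)],(0,255,255)),([(x0,-34,8),(x0,34,8)],(0,0,255))):
        u=(projw(c,world(qr,P))-[220,110])*k
        cv2.line(a,*[tuple(int(v) for v in x) for x in u],col,1)
cv2.imwrite('pics/v4.png',a)
E
```

```text
[ 560.28966144 -102.48913539  211.96406855] [-3.14121124e+00 -2.59198183e-03 -3.22915832e-01] [ 0.37366465 -0.12112435 -0.57348622]
```

View pics/v4.png

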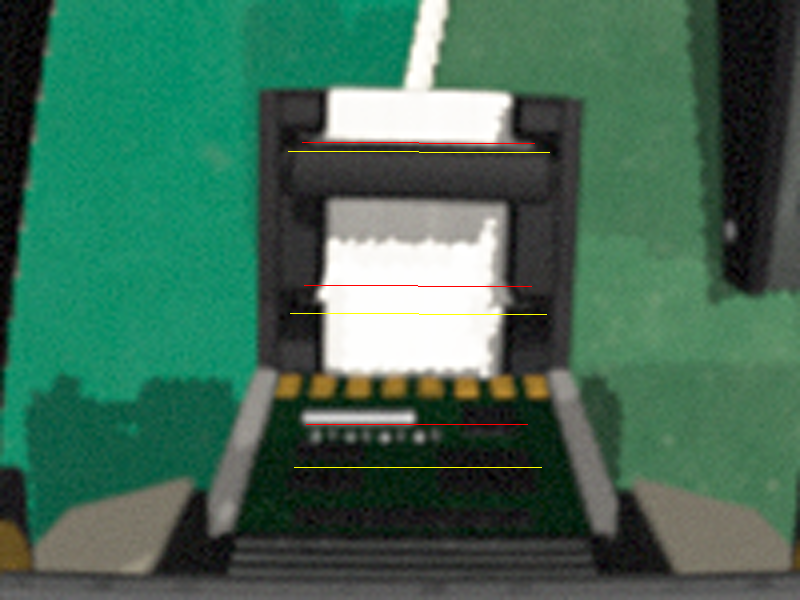

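```bash
python3 - <<'E'
from h import *
c=dict(np.load('pics/w4.npz'))
f=lambda u,v,z: ray(c,(220+u/4,110+v/4),z).round(1)
for z in(126,130,134): print(z,f(251,373,z),f(416,373,z),f(583,373,z))
print("rack z48.5 L,R edge",f(260,312,48.5),f(572,312,48.5), "groove", f(416,308,48.5),f(416,313,48.5))
print("slot2", f(420,150,48.5))
E
```

```text
126 [574.2 -72.4 126. ] [ 563.5 -104.5  126. ] [ 552.6 -137.   126. ]
130 [575.  -73.3 130. ] [ 564.4 -104.8  130. ] [ 553.8 -136.7  130. ]
134 [575.8 -74.1 134. ] [ 565.4 -105.1  134. ] [ 554.9 -136.5  134. ]
rack z48.5 L,R edge [574.2 -64.6  48.5] [ 547.8 -143.4   48.5] groove [ 562.  -104.3   48.5] [ 560.7 -103.9   48.5]
slot2 [ 601.3 -118.5   48.5]
```

Request:
step_arm(deltas=[-0.8,0.2,-8,0,40,0,0,-20,0,40,0,0,-20,0,40,0,0,-20,0,40,0,0,-7,0,40,0,0,-4,0,40,0,0,-4,0,40,0,0,-4,0,40,0,0,-4,0,40,0,0,0,0,40])

```text
time: 9.3
tool_pos: [558.9, -104.0, 118.6]
tcp_rot: [3.142, 0.001, -0.326]
contact_force: [-1.5, 1.1, -0.9]
grip_width: 55.5
finger_force: 30.0
```

Request:
step_arm(deltas=[0,-0.5,-4,0,40,0,-0.5,-4,0,40,0,-0.3,-4,0,40,0,0,-4,0,40,0,0,-4,0,40,0,0,-3,0,40,0,0,-2,0,40,0,0,-1.5,0,40,0,0,0,0,40,0,0,0,0,40])

```text
time: 10.55
tool_pos: [560.6, -105.3, 93.3]
tcp_rot: [-3.14, -0.003, -0.326]
contact_force: [-1.5, 3.4, 5.3]
grip_width: 55.9
finger_force: 30.0
```

Request:
step_arm(deltas=[0,0,-1.5,0,40,0,0,-1.5,0,40,0,0,0,0,40,0,0,0,0,60,0,0,0,0,80,0,0,0,0,80,0,0,0,0,80,0,0,0,0,80,0,0,0,0,80,0,0,10,0,80])

```text
time: 11.8
tool_pos: [558.7, -105.4, 99.2]
tcp_rot: [3.141, 0.002, -0.326]
contact_force: [1.0, -0.7, 0.6]
grip_width: 80.1
finger_force: 0.0
```

Request:
step_arm(deltas=[0,0,12,0,80,0,0,12,0,60,0,0,0,0,20,0,0,0,0,20,0,0,0,0,20,0,0,0,0,20,0,0,0,0,20,0,0,-4,0,20,0,0,-3,0,20,0,0,-2,0,20])

```text
time: 13.05
tool_pos: [559.1, -105.5, 114.2]
tcp_rot: [3.141, 0.0, -0.326]
contact_force: [0.1, 0.1, -1.0]
grip_width: 20.3
finger_force: 0.0
```

Request:
step_arm(deltas=[0,0,-1,0,20,0,0,-1,0,20,0,0,-1,0,20,0,0,-1,0,20,0,0,-1,0,20,0,0,0,0,20,0,0,0,0,20,0,0,0,0,20,0,0,0,0,20,0,0,0,0,20])

```text
time: 14.3
tool_pos: [561.2, -106.2, 112.1]
tcp_rot: [3.141, -0.006, -0.326]
contact_force: [0.2, -0.8, 13.3]
grip_width: 19.7
finger_force: 6.4
```

Request:
step_arm(deltas=[0,0,16,0,20,-10,3.6,0,0,60,-15,5.4,0,0,60,-15,5.5,0,0,60,0,0,0,0,60,0,0,-8,0,60,0,0,-15,0,60,0,0,-15,0,60,0,0,-8,0,60,0,0,0,0,60])

```text
time: 15.55
tool_pos: [518.8, -90.9, 78.5]
tcp_rot: [3.141, 0.002, -0.326]
contact_force: [0.2, -0.0, 0.7]
grip_width: 59.8
finger_force: 0.0
```

Request:
step_arm(deltas=[0,0,-1,0,40,0,0,0,0,15,0,0,0,0,15,0,0,0,0,15,0,0,0,0,15,0,0,0,0,15,0,0,0,0,15,0,0,0,0,15,0,0,2,0,15,0,0,0,0,15])

```text
time: 16.8
tool_pos: [519.2, -91.1, 80.6]
tcp_rot: [3.141, 0.0, -0.326]
contact_force: [0.3, 0.5, -0.4]
grip_width: 27.4
finger_force: 29.8
```

Request:
step_arm(deltas=[0,0,3,0,15,0,0,6,0,15,0,0,6,0,15,0,0,6,0,15,0,0,6,0,15,0,0,5,0,15,0,0,2.5,0,15,0,0,0,0,15,0,0,0,0,15,0,0,0,0,15])

```text
time: 18.05
tool_pos: [519.1, -91.0, 114.8]
tcp_rot: [3.142, 0.0, -0.326]
contact_force: [-0.4, -0.3, -0.2]
grip_width: 27.5
finger_force: 29.8
```

Request:
step_arm(deltas=[-3.3,1.1,0,0,15,-3.3,1.1,-0.3,0,15,-6.5,2.2,-0.9,0,15,-6.4,2.2,-1.5,0,15,-6.3,2.1,-2.1,0,15,-6.1,2.1,-2.7,0,15,0,0,0,0,15,0,0,0,0,15,0,0,0,0,15,0,0,0,0,15])

```text
time: 19.3
tool_pos: [487.0, -80.0, 107.2]
tcp_rot: [3.142, 0.001, -0.326]
contact_force: [1.3, 2.1, 1.5]
grip_width: 27.6
finger_force: 30.0
```

```bash
python3 - <<'E'
from h import *
o=get_obs(); print(o['tool_pos'],o['contact_force'],o['moment'],o['grip_width'])
c=camera_params("wrist"); im=capture("wrist")[:,:,::-1].copy(); np.savez('pics/w5.npz',**c); cv2.imwrite('pics/w5_raw.png',im)
# gold contacts mask
h=cv2.cvtColor(im,cv2.COLOR_BGR2HSV); m=cv2.inRange(h,(14,110,90),(30,255,255))
n,l,s,ct=cv2.connectedComponentsWithStats(m)
for i in range(1,n):
    if s[i][4]>8: print(s[i],ct[i].round(1),ray(c,ct[i],45).round(1))
E
```

```text
[486.96100418 -79.99724446 107.17361716] [1.30643728 2.08785242 1.51091147] [ 0.6353719  -0.1102227   0.07067818] 27.596839027203462
[516   0  11   3  15] [520.8   0.9] [ 609.6 -298.2   45. ]
[288  59   6   3  15] [290.7  60.1] [602.  -94.8  45. ]
[297  59   6   3  13] [299.8  60.2] [ 599.6 -100.9   45. ]
[306  59   6   3  10] [308.4  59.8] [ 597.9 -106.7   45. ]
[315  59   5   3  10] [317.1  60.3] [ 595.5 -112.4   45. ]
[324  60   5   2  10] [326.   60.5] [ 593.4 -118.2   45. ]
[341  60   6   3  12] [343.8  61. ] [ 589.1 -130.    45. ]
[350  61   6   3  12] [352.8  61.7] [ 586.8 -136.    45. ]
[284 170   7  11  66] [286.9 175.3] [524. -65.  45.]
[353 171   8  10  64] [356.4 175.6] [ 507.6 -112.6   45. ]
[293 172   8   9  65] [296.6 175.9] [521.2 -71.5  45. ]
[303 172   8   9  66] [306.6 176. ] [518.9 -78.4  45. ]
[313 172   8   9  63] [316.8 175.9] [516.6 -85.3  45. ]
[323 172   8   9  66] [326.5 175.8] [514.4 -92.   45. ]
[333 172   8   9  63] [336.8 175.8] [512. -99.  45.]
[343 172   8   9  62] [346.7 175.9] [ 509.6 -105.8   45. ]
[467 228   9   9  17] [470.2 232.1] [ 434.1 -189.7   45. ]
[260 241  12  53 405] [264.6 267.1] [460.9 -22.1  45. ]
[374 241  13  53 396] [380.8 267.5] [ 430.9 -109.9   45. ]
[ 188  294  296   16 1439] [362.7 303.7] [402.8 -86.8  45. ]
```

Request:
step_arm(deltas=[-2,0.7,5,0,15,-4,1.4,10,0,15,0,0,20,0,15,0,0,21,0,15,0,-20,21,0,15,10,-45,0,1,15,20,-50,0,1,15,30,-40,0,1,15,24.3,-27.8,0,0.6,15,0,0,0,0,15])

```text
time: 20.6
tool_pos: [566.0, -262.9, 184.3]
tcp_rot: [3.141, -0.0, -0.265]
contact_force: [-0.4, 0.8, -0.9]
grip_width: 27.5
finger_force: 30.0
```

```bash
cat > g.py <<'E'
from h import *
o=get_obs(); print(o['tool_pos'],o['tcp_rot'][2],o['contact_force'],o['grip_width'])
c=camera_params("wrist"); im=capture("wrist")[:,:,::-1].copy(); np.savez('pics/w6.npz',**c); cv2.imwrite('pics/w6_raw.png',im)
h=cv2.cvtColor(im,cv2.COLOR_BGR2HSV); m=cv2.inRange(h,(14,110,90),(30,255,255))
n,l,s,ct=cv2.connectedComponentsWithStats(m)
zf=o['tool_pos'][2]+10-80*.906+4.5*.906
for i in range(1,n):
    if s[i][4]>8 and s[i][1]<230 and 200<s[i][0]<450: print(s[i],ct[i].round(1),ray(c,ct[i],zf).round(1))
# predicted slot mouth outline pixels
qc=(591.6,-267.6,-.265,0)
print(projw(c,world(qc,[sock((x,y,0)) for x in(-4,4) for y in(-34,34)])).round(1))
E
python3 g.py
```

```text
[ 566.00104    -262.94838615  184.32417361] -0.2648252916199647 [-0.39704851  0.78439834 -0.85537193] 27.5106704812872
[284 171   7   9  58] [287.2 175.1] [ 602.6 -246.5  125.9]
[293 171   8   9  63] [296.9 175.1] [ 600.8 -253.2  125.9]
[304 171   7   9  62] [307.  174.9] [ 599.  -260.2  125.9]
[314 171   7  10  67] [317.  175.3] [ 596.8 -267.   125.9]
[324 171   7  10  67] [327.  175.4] [ 594.9 -273.8  125.9]
[334 171   7  10  66] [337.  175.4] [ 593.1 -280.7  125.9]
[344 171   7  10  65] [347.  175.6] [ 591.1 -287.5  125.9]
[353 171   8  10  64] [356.6 175.6] [ 589.3 -294.2  125.9]
[[358.4 165.5]
 [282.2 165.5]
 [359.  157.8]
 [281.6 157.8]]
```

Request:
step_arm(deltas=[-1,1.3,-8,0,15,-0.9,1.3,-16,0,15,0,0,-14,0,15,0,0,-5.6,0,15,1.6,-0.4,-3.6,0,15,1.6,-0.4,-3.6,0,15,1.6,-0.5,-3.6,0,15,1.6,-0.4,-3.6,0,15,0,0,0,0,15,0,0,0,0,15])

```text
time: 21.9
tool_pos: [570.3, -260.2, 126.7]
tcp_rot: [3.141, -0.0, -0.263]
contact_force: [0.1, -1.2, -1.0]
grip_width: 27.1
finger_force: 30.0
```

```bash
python3 g.py
```

```text
[ 570.32674236 -260.15526998  126.67463556] -0.26296152759095026 [ 0.11546049 -1.22591743 -0.96931918] 27.080841448518218
[284 170   7  10  62] [287.2 174.8] [ 607.2 -243.7   68.3]
[293 171   8   9  63] [296.8 174.9] [ 605.3 -250.3   68.3]
[304 170   7  10  63] [306.9 174.7] [ 603.5 -257.3   68.3]
[314 170   7  10  67] [317.  174.7] [ 601.6 -264.2   68.3]
[324 170   7  10  66] [326.9 174.8] [ 599.8 -271.    68.3]
[334 171   7   9  63] [337. 175.] [ 597.8 -277.8   68.3]
[343 171   8  10  64] [346.9 175. ] [ 596.  -284.7   68.3]
[353 171   8  10  64] [356.6 175.3] [ 594.  -291.3   68.3]
[[372.9 180.5]
 [277.6 180.3]
 [374.  171.2]
 [276.7 170.9]]
```

Request:
step_arm(deltas=[-0.3,-0.9,0,0,15,-0.2,-0.9,0,0,15,1.2,-0.3,-2.7,0,15,1.2,-0.3,-2.7,0,15,1.2,-0.3,-2.7,0,15,1.2,-0.4,-2.7,0,15,0,0,0,0,15,0,0,0,0,15,0,0,0,0,15,0,0,0,0,15])

```text
time: 23.2
tool_pos: [574.5, -263.1, 115.8]
tcp_rot: [3.141, -0.0, -0.263]
contact_force: [1.6, -0.7, -0.3]
grip_width: 27.8
finger_force: 30.0
```

Request:
step_arm(deltas=[1.2,-0.3,-2.7,0,15,1.2,-0.3,-2.7,0,15,1.2,-0.3,-2.7,0,15,1.2,-0.4,-2.7,0,15,0.8,-0.2,-1.8,0,15,0,0,0,0,15,0,0,0,0,15,0,0,0,0,15,0,0,0,0,15,0,0,0,0,15])

```text
time: 24.45
tool_pos: [580.1, -264.6, 103.1]
tcp_rot: [3.141, -0.0, -0.263]
contact_force: [1.4, -0.2, -0.1]
grip_width: 27.9
finger_force: 30.0
```

Request:
step_arm(deltas=[0.4,-0.1,-0.9,0,15,0.4,-0.1,-0.9,0,15,0.4,-0.1,-0.9,0,15,0.4,-0.1,-0.9,0,15,0,0,0,0,15,0,0,0,0,15,0,0,0,0,15,0,0,0,0,15,0,0,0,0,15,0,0,0,0,15])

```text
time: 25.7
tool_pos: [581.3, -264.7, 101.4]
tcp_rot: [3.141, 0.0, -0.263]
contact_force: [-4.7, 2.4, 12.3]
grip_width: 27.6
finger_force: 30.0
```

Request:
step_arm(deltas=[0,0,0,0,60,0,0,0,0,60,0,0,0,0,60,0,0,0,0,60,0,0,0,0,60,0,0,15,0,60,0,0,20,0,30,0,0,20,0,0,-20,0,0,0,0,-15,-8,0,0,0])

```text
time: 26.95
tool_pos: [546.3, -273.0, 155.7]
tcp_rot: [3.141, -0.001, -0.262]
contact_force: [-0.6, -0.5, -0.4]
grip_width: 24.2
finger_force: 0.0
```

```bash
python3 - <<'E'
from h import *
o=get_obs(); print(o['tool_pos'],o['contact_force'],o['grip_width'])
c=C['top']; R=cv2.Rodrigues(c['rvec'])[0]; p=-R.T@c['tvec']; d=R.T@np.linalg.inv(c['mtx'])@[322.4,236,1]
print("bottle",p+d*(110-p[2])/d[2])
c=camera_params("wrist"); im=capture("wrist")[:,:,::-1].copy(); np.savez('pics/w7.npz',**c); cv2.imwrite('pics/w7_raw.png',im)
qc=(591.6,-267.6,-.263,0)
print(projw(c,world(qc,[sock((-58,-26,22)),sock((0,0,55)),sock((6,14,55)),sock((6,-14,55)),sock((6,14,31)),sock((0,32,31)),sock((0,-32,31))])).round(1))
E
```

```text
[ 546.29216963 -272.98965362  155.74552048] [-0.61062184 -0.46125623 -0.36707706] 24.244565752568665
bottle [ 424.55947093 -204.69557987  110.        ]
[[333.6 219. ]
 [296.4 185.9]
 [273.9 178.3]
 [318.3 178.1]
 [278.3 158.7]
 [254.1 166.4]
 [344.4 165.9]]
```

Request:
step_arm(deltas=[-12.5,-1.3,-10,0,0,-13,-1.3,-20,0,0,0,0,-20,0,0,0,0,-18,0,0,0,0,-10,0,0,1,-0.3,-2.7,0,0,1.2,-0.3,-2.7,0,0,0,0,0,0,0,0,0,0,0,0,0,0,0,0,0])

```text
time: 28.25
tool_pos: [523.5, -276.3, 71.4]
tcp_rot: [3.141, -0.0, -0.263]
contact_force: [0.3, 0.0, 0.7]
grip_width: 0.4
finger_force: 0.0
```

```bash
python3 - <<'E'
from h import *
im=capture("wrist")[:,:,::-1]; o=get_obs(); print(o['tool_pos'],o['contact_force'],o['grip_width'])
E
```

```text
[ 523.42431642 -276.25825554   71.36973453] [ 0.09827931 -0.65746388  0.3480588 ] 0.27900696907062705
```

Request:
step_arm(deltas=[0.8,-0.2,-1.8,0,0,0.8,-0.2,-1.8,0,0,0.8,-0.2,-1.8,0,0,0.8,-0.2,-1.8,0,0,0,0,0,0,0,0,0,0,0,0,0,0,0,0,0,0,0,0,0,0,0,0,0,0,0,0,0,0,0,0])

```text
time: 29.55
tool_pos: [526.5, -277.0, 64.0]
tcp_rot: [3.142, -0.0, -0.263]
contact_force: [-1.3, 1.3, 2.1]
grip_width: 0.5
finger_force: 1.5
```

Contact, spring light. Push on until it bottoms.

Request:
step_arm(deltas=[0.8,-0.2,-1.8,0,0,0.8,-0.2,-1.8,0,0,0,0,0,0,0,0,0,0,0,0,0,0,0,0,0,0,0,0,0,0,0,0,0,0,0,0,0,0,0,0,0,0,0,0,0,0,0,0,0,0])

```text
time: 30.8
tool_pos: [528.0, -277.5, 60.7]
tcp_rot: [3.141, 0.0, -0.263]
contact_force: [-4.6, 0.1, 7.2]
grip_width: 0.5
finger_force: 4.1
```

Request:
step_arm(deltas=[0.4,-0.1,-0.9,0,0,0.4,-0.1,-0.9,0,0,0,0,0,0,0,0,0,0,0,0,0,0,0,0,0,0,0,0,0,0,0,0,0,0,0,0,0,0,0,0,0,0,0,0,0,0,0,0,0,0])

```text
time: 32.05
tool_pos: [528.3, -277.6, 60.2]
tcp_rot: [3.141, 0.001, -0.263]
contact_force: [-8.8, 3.3, 17.5]
grip_width: 0.4
finger_force: 9.8
```

Request:
step_arm(deltas=[-0.8,0.2,1.8,0,0,-1.6,0.4,3.6,0,0,-2,0.5,4.5,0,0,-4,1,9,0,0,-4,1,20,0,0,0,0,30,0,0,0,0,40,0,0,0,0,40,0,0,0,0,20,0,0,0,0,0,0,0])

```text
time: 33.3
tool_pos: [517.1, -274.9, 229.2]
tcp_rot: [3.14, -0.004, -0.263]
contact_force: [-0.2, -0.0, 0.6]
grip_width: 0.4
finger_force: 0.0
```

```bash
python3 - <<'E'
from h import *
o=get_obs(); print(o['tool_pos'],o['contact_force'])
c=camera_params("wrist"); im=capture("wrist")[:,:,::-1].copy()
hsv=cv2.cvtColor(im,cv2.COLOR_BGR2HSV)
# dark grip blob near the self-test card, relay (blue)
qc=(591.6,-267.6,-.263,0); qr=(560,-104.7,-.326,0)
for z in(55,60,65):
    print(z,projw(c,world(qc,[sock((6,14,z)),sock((6,-14,z))])).round(1).tolist())
u=projw(c,world(qc,[sock((0,0,20))]))[0].round().astype(int); print("plate",u)
for v in range(u[1]-20,u[1]+50,3): print(v,im[v,u[0]-2:u[0]+3].mean(0).round(),end=' ')
m=cv2.inRange(hsv,(105,150,80),(125,255,255)); n,l,s,ct=cv2.connectedComponentsWithStats(m)
print(); [print(s[i],ray(c,ct[i],102).round(1)) for i in range(1,n) if 60<s[i][4]<3000]
w1=dict(np.load('pics/w1.npz')); i1=cv2.imread('pics/w1_raw.png')
m=cv2.inRange(cv2.cvtColor(i1,cv2.COLOR_BGR2HSV),(105,150,80),(125,255,255)); n,l,s,ct=cv2.connectedComponentsWithStats(m)
[print("w1",s[i],ray(w1,ct[i],102).round(1)) for i in range(1,n) if 60<s[i][4]<3000]
E
```

```text
[ 517.12665935 -274.88939112  229.22204943] [-0.24921547 -0.04863444  0.59484356]
55 [[275.4, 132.8], [308.1, 132.3]]
60 [[274.7, 135.4], [307.9, 134.9]]
65 [[273.9, 138.1], [307.7, 137.6]]
plate [295 122]
102 [145. 153. 146.] 105 [38. 37. 38.] 108 [93. 98. 94.] 111 [49. 68. 44.] 114 [47. 72. 38.] 117 [43. 70. 31.] 120 [34. 52. 26.] 123 [28. 43. 22.] 126 [25. 50. 18.] 129 [88. 89. 90.] 132 [96. 98. 96.] 135 [83. 84. 83.] 138 [51. 51. 50.] 141 [53. 53. 53.] 144 [32. 32. 31.] 147 [31. 33. 33.] 150 [67. 71. 68.] 153 [109. 114. 110.] 156 [91. 96. 92.] 159 [117. 123. 118.] 162 [131. 137. 132.] 165 [126. 130. 125.] 168 [119. 123. 120.] 171 [166. 173. 167.] 
[ 563   17   69  142 2617] [ 544.4 -621.   102. ]
[586  24  19  19 194] [ 636.7 -660.4  102. ]
[250  44  35  31 577] [ 656.6 -259.7  102. ]
[583  45  30  33 647] [ 600.1 -654.1  102. ]
[594 109  26  21 177] [ 524.2 -653.5  102. ]
[200 280  10  16  98] [ 451.2 -120.8  102. ]
w1 [ 565   20   75  142 2655] [ 552.4 -617.5  102. ]
w1 [589  28  19  17 197] [ 643.2 -657.7  102. ]
w1 [582  49  35  34 672] [ 606.1 -650.7  102. ]
w1 [256  52  35  32 596] [ 657.  -259.7  102. ]
w1 [594 114  21  24 157] [ 531.3 -643.7  102. ]
w1 [355 235  21  19 241] [ 469.9 -300.3  102. ]
w1 [220 286  26  23 342] [ 443.7 -148.1  102. ]
```

```bash
python3 -c "
from plant import *
print(close_job())"
```

```text
the job is handed in; nothing more can be done
None
```

The job is handed in after about 33 s. The adapter card is seated in the rack's middle slot and the self-test card is home in the console; both bottomed out under 13 N. After that the test button was pushed to its stop and released. The spare adapter was not touched and the relay did not move; I did not re-measure the other small things, and no verdict on the job came back.

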